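# Poke the worn punching pad out of its block

### The job

Take the worn nylon pad out of the wooden punching block: lift the steel weight off it and stand that on the bench, then push the pad up from below with the poker, through the hole under the block, until it stays up on its catches. Lay the pad flat in the wooden tray and leave the poker standing upright on the bench, clear of the block. Leave the bottle, the maul, the tin and the cardboard box where they are.

Things in the scene. Friction and masses are not known exactly. Their poses are not given: they have to be found in the camera images.
- block: Hardwood punching block, a bridge fixed to the bench: 150 (its x) x 92 (y) x 116 mm high; origin on the bench under its centre. Two 20 mm cheeks at its x ends carry a 36 mm thick deck, underside 80 mm up: a tunnel 110 mm wide, 80 mm high runs along its y, open at both ends. Recess in the deck's top: 86 mm (x) x 46 mm (y), 24 mm deep, centred.
- hole (a point): Centre of the round access hole, 32 mm diameter, at its lower mouth in the deck's underside, 80 mm above the bench, straight above the block's origin. The hole goes up 12 mm through to the recess floor (92 mm above the bench).
- catches (a point): Centre of the recess at the top level of the two spring catches, 14 mm above the recess floor (106 mm above the bench). They are steel tongues in the recess's long walls; they rub on the pad's sides (a few newtons in all). Once the pad's underside is pushed above this level both snap in under it by up to 4 mm and hold it, 14 mm proud of the deck. Raised over 24 mm, the pad is out of the recess.
- pad: White nylon punching pad, a plain slab 84 x 44 x 24 mm (x, y, z), about 0.1 kg; origin at the centre of its underside. At the start it lies in the block's recess, flush with the deck top (116 mm above the bench), long side along the block's x, with 1 mm of play all round.
- weight: Dark steel pressing weight, about 0.6 kg, lying on the pad and block at the start: base plate 110 x 55 x 20 mm (x, y, z) with an upright grip fin on top, 70 mm long (x) x 14 mm thick (y), from 20 to 56 mm above the underside; origin at the centre of the underside.
- poker: U-shaped poker, about 0.3 kg, standing by itself: flat steel foot bar 116 x 40 x 12 mm (x -18 to 98 mm), square wooden handle post 24 x 24 mm at x = 0, up to 170 mm above the underside (27 mm square ferrule on its lowest 12 mm), and a round upright pin of 16 mm diameter at x = 80 mm, up to 60 mm. Origin on the underside below the handle; x points from handle to pin. Mass centre at x = 20 mm.
- poker_tip (a point): Top centre of the poker's pin (in the poker's frame x = 80, z = 60 mm).
- tray: Open light-wood tray fixed to the bench, outside 170 x 130 x 25 mm (x, y, z), walls and floor 5 mm; origin at the centre of its underside.
- tray_in (a point): Centre of the tray's inner floor (5 mm above the bench), axes as the tray's.
- bottle: Closed amber bottle, 54 mm diameter, 120 mm tall, standing off one end of the tunnel (the poker starts off the other end); origin at the centre of its underside. Bystander.
- maul: Dark wooden maul standing on its head: head up to 68 mm diameter and 90 mm high, handle above it to 210 mm; origin at the centre of its underside. Bystander.
- tin: Round aluminium tin, 74 mm diameter, 28 mm high, beyond the block; origin at the centre of its underside. Bystander.
- rivetbox: Small closed cardboard box of rivets, 48 x 73 x 42 mm (x, y, z), between the robot and the block; origin at the centre of its underside. Bystander.
Mind the look-alikes: they are no part of the job. Of the things shaped like the poker, the steel one is meant.

How it is judged (in metres and radians):
On the way, in this order (a step that is already met when the one before it is completed fails the run):
1. the weight stands on the bench, let go (height (world z) of weight below 0.006 m and angle between weight's own z axis and vertical below 0.1 rad and linear speed of weight below 0.05 m/s and contact force between the fingers and weight below 0.1 N), for 0.2 s.
2. the poker's pin has pushed the pad up at least 6 mm from the recess floor (z of pad in the frame of block above 0.098 m and contact force between poker and pad above 0.2 N), for 0.05 s.
3. the pad stands on its catches by itself, the poker no longer touching it (z of pad in the frame of block above 0.103 m and horizontal distance between pad and block below 0.01 m and contact force between each of poker, the fingers and pad below 0.05 N and linear speed of pad below 0.03 m/s), for 0.2 s.
At the end, for the whole second after the job is handed in: The pad lies flat (within about 7 degrees, either face up) on the tray's floor inside its walls and at rest; the weight stands upright on the bench; the poker stands upright on the bench at rest with its pin outside the block's outline (x of pad in the frame of tray_in between -0.07 and 0.07 m and y of pad in the frame of tray_in between -0.05 and 0.05 m and z of pad in the frame of tray_in above -0.003 m and ((z of pad in the frame of tray_in below 0.008 m and angle between pad's own z axis and vertical below 0.12 rad) or (z of pad in the frame of tray_in below 0.032 m and angle between pad's own z axis and vertical above 3.02 rad)) and linear speed of each of pad, poker below 0.03 m/s and height (world z) of each of weight, poker below 0.006 m and angle between each of weight, poker's own z axis and vertical below 0.1 rad and linear speed of weight below 0.05 m/s and (y of poker_tip in the frame of block above 0.05 m or y of poker_tip in the frame of block below -0.05 m or x of poker_tip in the frame of block above 0.08 m or x of poker_tip in the frame of block below -0.08 m)); the robot touches nothing.
It fails at once if the bottle is moved more than 25 mm (distance of bottle from where it was at the start of the episode above 0.025 m).
It fails at once if the maul is moved more than 25 mm (distance of maul from where it was at the start of the episode above 0.025 m).
It fails at once if the tin is moved more than 25 mm (distance of tin from where it was at the start of the episode above 0.025 m).
It fails at once if the rivetbox is moved more than 25 mm (distance of rivetbox from where it was at the start of the episode above 0.025 m).
It also fails if it takes over 72 s, if anything falls off the work surface, if the arm or the gripper's body presses on something with over 40 N, if the wrist force passes 120 N, or if a joint passes its speed limit or range.

### The arm

A 6-joint arm with a two-finger parallel gripper is mounted at the origin on the work surface. World frame = base frame: x ahead of the robot, y to its left, z up, the work surface at z = 0. Lengths are in m, angles in degrees, forces in N, time in s.
With the tool pointing down it reaches from about 0.4 to 0.825 m from the base axis. Payload 7 kg.
Tool frame: the origin (TCP) lies at the very end of the fingers, on their centre line; the grasp point (between the pads) lies hold_point_z behind it (hold_point_z is the distance from the TCP to the grasp point, in m); z points along the fingers, y is the line along which they close (so a half turn about z gives the same grasp; the last joint's range is limited). The gripper opens to 88 mm and grips with 3 to 60 N. Pads are 19 mm wide; open, the fingers measure 130 mm over their backs; the gripper's body (78 mm by 193 mm) begins 47 mm behind the grasp point.
Start: joints at [-50.816, 20.546, 0.682, 0, -70.136, -16.507], TCP at [0.26, -0.623, 0.227] pointing down, gripper open.
Joint ranges: [-176.03, 176.03], [-82.01, 121.73], [-58.28, 71.71], [-173.87, 95.51], [-174.79, -0.11], [-173.66, 173.66]. Speed limits (degrees/s): [136.94, 136.94, 172.46, 180, 180, 180].

### API

Orientations are given as [roll, pitch, yaw] about the fixed x, y, z axes, in that order (R = Rz(yaw) Ry(pitch) Rx(roll)).
In Python, from plant import get_obs, snapshot, close_job, hold_point_z gives the robot as it stands.
- The arm moves only by the tool play_rows, never from a script. Its argument "commands" is a list that holds one entry, the list of rows, each a list of 7 numbers: the shift along the tool's x, y, z in cm, then the turn, a rotation vector about the tool's x, y, z in degrees, then the opening, from 0 (shut) to 1 (fully open). In form: [[[x, y, z, ax, ay, az, fingers], ...]]. A call has 1 to 20 rows; each row is the pose to reach, as a shift and turn from the pose commanded when the call began, along the tool's axes at that moment; what a row does not reach only later rows make up. A row lasts 1/12 s, in which the tool goes at most 41.7 mm and 7.16 degrees, less where a joint would pass 70% of its speed; a pose out of reach is approached as far as the arm can. A call with a gripper value outside its range is refused whole. The fingers move at their own pace and stop on an object; the grip force is fixed at half the most. Time passes only in rows, so rows that repeat a pose let the fingers close. It gives the time, the measured TCP pose, the force, the opening and the grip force at its end, in the units of the state.
- get_obs(): the state, without advancing time (a new reading comes with each control period).
- snapshot(name): name is "side" or "top" or "wrist"; returns a dict with "frame" (400x640x3 uint8, red, green, blue), "camera_matrix" (3x3 intrinsics, pixels), "origin" and "attitude" of the camera in the world. Camera axes: x right, y down, z forward; pixel columns grow to the right and rows downward; lengths in m; the calibration is good to about 2 mm. A picture is of the moment at which its call begins. There is no depth.
- close_job(): hands the job in; it is judged then, once.
The state is a dict: "clock": time; "joint_pos": joint angles; "qvel": joint speeds; "tau": joint torques, N m; "tool_pos": TCP position; "orientation": TCP orientation; "force": force on the tool from outside, world axes, zero at the start; "moment": the same for the moment, N m; "opening": finger opening in m; "gripper_force": force on a finger pad.
Only numpy, scipy, OpenCV 4.12 (cv2) and the standard library are available. Lean on these libraries where they do the work, as an engineer would, in place of code of your own. Each camera call takes 0.05 s, during which the arm holds its last target. There are 200 camera calls.

## Working session

There is one attempt and no reset: what is moved stays moved. The work goes in short steps, Python scripts to look and compute and a tool call to move; the robot and the scene stay as the last step left them, time stands still between calls to the robot, and variables do not carry over. Pictures are saved under pics/ and viewed, at most 10 in all, crops included, and the job is handed in when it is done.

Besides the shell and the picture viewer there is one more tool, called after "Call:" as a command line: name --argument value ..., lists and objects as JSON in quotes. play_rows: Moves the arm, as the interface text tells. Its arguments: {"type":"object","properties":{"commands":{"type":"array","items":{"type":"array","items":{"type":"array","items":{"type":"number"}}}}},"required":["commands"]}

```bash
mkdir -p pics; ls; python3 - <<'E'
from plant import *
import cv2,json,numpy as np
print(hold_point_z, get_obs())
for n in ["top","side"]:
    s=snapshot(n); cv2.imwrite(f"pics/{n}0.png",s["frame"][:,:,::-1]); print(n,s["camera_matrix"],s["origin"],s["attitude"])
E
```

```text
pics
0.0188 {'clock': 0.0, 'joint_pos': array([-5.08172223e+01,  2.05912004e+01,  6.34282175e-01, -2.10838284e-02,
       -7.01356435e+01, -1.65056941e+01]), 'qvel': array([ 0.03143498, -0.0504057 , -0.15136272, -0.06194775, -0.03453838,
        0.06271734]), 'tau': array([ 2.75791681e-03, -5.82715380e+01,  2.93055975e+01,  6.99669912e+00,
        7.02558857e-03, -1.46841026e-04]), 'tool_pos': array([ 0.2600179 , -0.62238092,  0.22562617]), 'orientation': array([ 1.79905621e+02, -7.29702162e-03, -1.57330091e+02]), 'force': array([-0.00991729,  0.0943174 ,  1.00192782]), 'moment': array([-0.00337712, -0.02568759, -0.03850049]), 'gripper_force': 0.0, 'opening': 0.08780100625563843}
top [[419.46156961   0.         316.66280383]
 [  0.         419.46156961 195.51451488]
 [  0.           0.           1.        ]] [0.47917021 0.00133418 1.33341144] [-173.09055898    1.14697952  -89.52641906]
side [[491.10857013   0.         328.51310077]
 [  0.         491.10857013 191.90709956]
 [  0.           0.           1.        ]] [0.15185257 0.99632933 0.78958582] [-1.22940632e+02  1.25745095e-01 -1.55553399e+02]
```

View pics/top0.png

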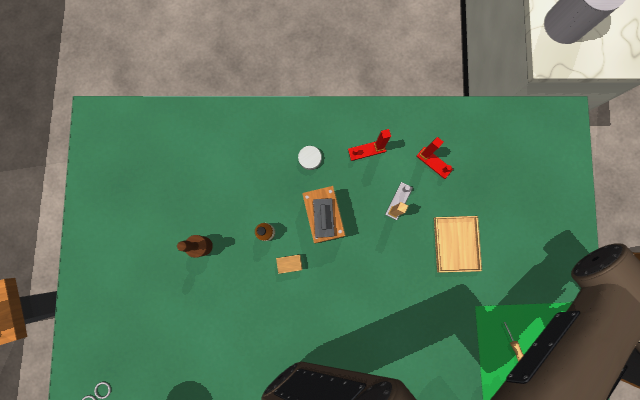

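View pics/side0.png

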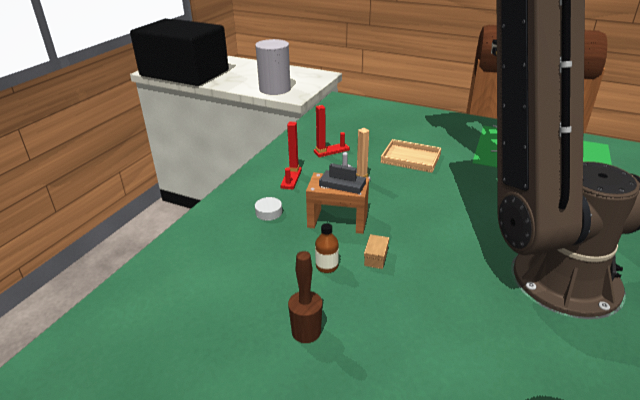

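Top view: the block is at about (324,214) with the dark weight on it. The steel poker is at (400,202) with its pin at (406,187), and the tray is at (458,244). The tin (310,157), bottle (264,232), box (289,264) and maul (195,246) are bystanders, and the red pokers are the decoys. The side view agrees. I'll zoom in to measure.

```bash
cat > h.py <<'E'
import numpy as np,cv2
from scipy.spatial.transform import Rotation as R
from plant import *
def cam(n):
    s=snapshot(n); return s
def ray(s,uv,z):
    d=R.from_euler('xyz',s["attitude"],degrees=True).as_matrix()@np.linalg.inv(s["camera_matrix"])@[uv[0],uv[1],1]
    o=np.array(s["origin"]); return o+d*(z-o[2])/d[2]
def proj(s,p):
    M=R.from_euler('xyz',s["attitude"],degrees=True).as_matrix()
    q=(np.atleast_2d(p)-s["origin"])@M@np.array(s["camera_matrix"]).T
    return q[:,:2]/q[:,2:]
def box(x0,x1,y0,y1,z0,z1):
    return np.array([[x,y,z] for z in(z0,z1) for x,y in((x0,y0),(x1,y0),(x1,y1),(x0,y1))])
def place(P,x,y,yaw): return np.array(P)@R.from_euler('z',yaw,degrees=True).as_matrix().T+[x,y,0]
E
python3 - <<'E'
from h import *
s=cam("top");f=s["frame"][:,:,::-1]
cv2.imwrite("pics/topc.png",cv2.resize(f[130:280,295:490],None,fx=4,fy=4,interpolation=cv2.INTER_CUBIC))
E
```

```text
(no output)
```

View pics/topc.png

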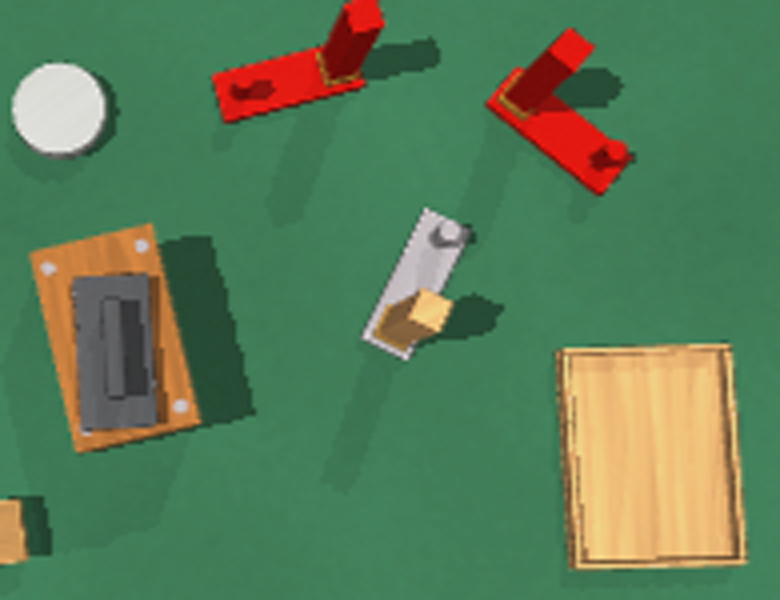

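Crop view: block deck corners are at (30,255), (152,224), (200,423) and (78,452). The weight's plate, handle top (433,312), pin top (451,230) and tray corners are all readable.

```bash
python3 - <<'E'
from h import *
s=cam("top")
def w(p,z): 
    return np.array([ray(s,((a+.5)/4-.5+295,(b+.5)/4-.5+130),z) for a,b in p])
def rep(n,P,z):
    Q=w(P,z)[:,:2]; c=Q.mean(0); d=[np.degrees(np.arctan2(*(Q[j]-Q[i])[::-1])) for i,j in((0,1),(1,2),(2,3),(3,0))]
    print(n,c.round(4),"edges",[round(float(np.linalg.norm(Q[(i+1)%4]-Q[i])),4) for i in range(4)],np.round(d,1))
rep("block",[(30,255),(152,224),(200,423),(78,452)],.116)
rep("plate",[(72,278),(155,273),(157,425),(84,431)],.136)
rep("tray",[(557,350),(730,345),(746,563),(573,569)],.025)
rep("foot",[(427,208),(470,230),(407,358),(363,337)],.012)
rep("handle",[(424,289),(453,303),(441,335),(412,320)],.170)
print("pin",w([(451,230)],.06),"handle",w([(432,312)],.17),"fin ends",w([(113,298),(117,397)],.172))
for n,u,z in(("tin",(310,157),.028),("bottle",(264,232),.12),("box",(289,264),.042),("maul",(183,246),.21)): print(n,ray(s,u,z).round(3))
E
```

```text
block [0.5723 0.0071] edges [0.0922, 0.1491, 0.0905, 0.1476] [ -75.3 -166.4  103.8   14.3]
plate [0.5611 0.0054] edges [0.0597, 0.1087, 0.052, 0.1097] [ -86.2 -179.1   95.1    5. ]
tray [ 0.4909 -0.406 ] edges [0.1336, 0.1667, 0.1315, 0.1677] [ -87.9 -178.    92.5    2.7]
foot [ 0.6252 -0.2305] edges [0.0379, 0.1139, 0.0379, 0.1152] [-117.4  153.3   64.6  -26.7]
handle [ 0.5877 -0.2133] edges [0.0221, 0.0239, 0.0223, 0.0233] [-115.9  158.8   62.6  -21.7]
pin [[ 0.66071265 -0.2486539   0.06      ]] handle [[ 0.58754619 -0.21292843  0.17      ]] fin ends [[0.59571503 0.00826558 0.172     ]
 [0.52704387 0.00505846 0.172     ]]
tin [0.76  0.051 0.028]
bottle [0.519 0.178 0.12 ]
box [0.425 0.111 0.042]
maul [0.477 0.382 0.21 ]
```

```bash
cat >> h.py <<'E'
def go(*targets):
    "print rows (cm, deg) from the measured pose to each world target (x,y,z,yaw) with the tool down"
    o=get_obs(); R0=R.from_euler('xyz',o["orientation"],degrees=True); p=np.array(o["tool_pos"])
    print("t",round(o["clock"],2),"pos",p.round(4),"rpy",np.round(o["orientation"],2),"F",np.round(o["force"],1),"open",round(o["opening"],4),"g",round(o["gripper_force"],1),"j6",round(o["joint_pos"][5],1))
    for x,y,z,yaw in targets:
        print(np.r_[R0.inv().apply(np.array([x,y,z])-p)*100,(R0.inv()*R.from_euler('xyz',[180,0,yaw],degrees=True)).as_rotvec(degrees=True)].round(2).tolist())
E
python3 -c "
from h import *
go((.5,-.05,.28,-176.5),(.561,.0066,.25,-176.5))"
```

```text
t 0.2 pos [ 0.2601 -0.6226  0.226 ] rpy [ 1.7994e+02 -1.0000e-02 -1.5732e+02] F [0.  0.5 0.4] open 0.088 g 0.0 j6 -16.5
[-44.21, 43.59, -5.36, 0.06, -0.02, 19.18]
[-52.02, 46.46, -2.36, 0.06, -0.02, 19.18]
```

Call:
play_rows --commands '[[[-22,22,-5.4,0,0,10,1],[-22,22,-5.4,0,0,10,1],[-22,22,-5.4,0,0,10,1],[-22,22,-5.4,0,0,10,1],[-22,22,-5.4,0,0,10,1],[-22,22,-5.4,0,0,10,1],[-22,22,-5.4,0,0,10,1],[-22,22,-5.4,0,0,10,1],[-52,46.5,-5.4,0,0,19.2,1],[-52,46.5,-5.4,0,0,19.2,1],[-52,46.5,-5.4,0,0,19.2,1],[-52,46.5,-5.4,0,0,19.2,1],[-52,46.5,-5.4,0,0,19.2,1],[-52,46.5,-5.4,0,0,19.2,1],[-52,46.5,-5.4,0,0,19.2,1],[-52,46.5,-5.4,0,0,19.2,1],[-52,46.5,-5.4,0,0,19.2,1],[-52,46.5,-5.4,0,0,19.2,1],[-52,46.5,-5.4,0,0,19.2,1],[-52,46.5,-5.4,0,0,19.2,1]]]'

```text
clock: 1.87
tool_pos: [0.5608, 0.0077, 0.2799]
orientation: [-180.0, -0.1, -176.4]
force: [-0.4, -0.2, 0.1]
opening: 0.0873
gripper_force: 0.0
```

```bash
python3 -c "
from h import *
s=cam('wrist');cv2.imwrite('pics/w1.png',s['frame'][:,:,::-1]);print(s['origin'],s['attitude'],s['camera_matrix'])
t=cam('top');cv2.imwrite('pics/t1.png',t['frame'][:,:,::-1])
go((.561,.0066,.14,-176.5))"
```

```text
[0.48086456 0.00263336 0.43920131] [1.62786193e+02 6.90442729e-02 9.35995806e+01] [[308.30437048   0.         317.89589004]
 [  0.         308.30437048 197.80507679]
 [  0.           0.           1.        ]]
t 1.97 pos [0.5603 0.0062 0.2804] rpy [-1.7999e+02 -3.0000e-02 -1.7653e+02] F [ 0.6 -0.1 -0. ] open 0.0877 g 0.0 j6 -107.2
[-0.08, 0.04, 14.04, -0.01, -0.03, -0.03]
```

View pics/w1.png

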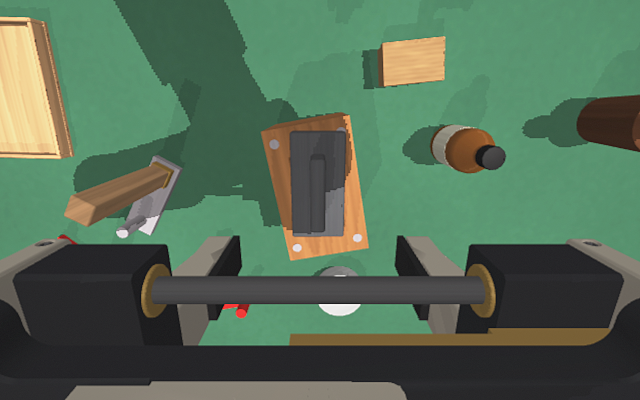

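The wrist view shows the block deck at (262,130), (350,113), (368,246) and (291,260). The weight plate spans (291,131) to (344,237) and the fin top spans (311,154) to (324,233).

```bash
python3 - <<'E'
from h import *
s=cam("wrist")
def rep(n,P,z):
    Q=np.array([ray(s,p,z) for p in P])[:,:2]; d=[np.degrees(np.arctan2(*(Q[j]-Q[i])[::-1])) for i,j in((0,1),(1,2),(2,3),(3,0))]
    print(n,Q.mean(0).round(4),[round(float(np.linalg.norm(Q[(i+1)%4]-Q[i])),4) for i in range(4)],np.round(d,1))
rep("block",[(262,130),(350,113),(368,246),(291,260)],.116)
rep("plate",[(291,131),(345,130),(344,237),(293,236)],.136)
rep("fin",[(311,154),(325,154),(324,233),(310,233)],.172)
# edge-based block fit is checked by projecting models
f=s["frame"][:,:,::-1].copy()
def draw(P,c): cv2.polylines(f,[proj(s,P).round().astype(int)],True,c,1)
draw(place(box(-.075,.075,-.046,.046,.116,.116)[:4],.5723,.0071,14),(0,0,255))
draw(place(box(-.055,.055,-.0275,.0275,.136,.136)[:4],.561,.0066,3),(0,255,255))
draw(place(box(-.035,.035,-.007,.007,.172,.172)[:4],.561,.0066,3),(255,255,0))
draw(place(box(-.018,.098,-.02,.02,.012,.012)[:4],.588,-.213,-26.5),(0,0,255))
draw(place(box(-.012,.012,-.012,.012,.17,.17)[:4],.588,-.213,-26.5),(255,0,0))
cv2.imwrite("pics/w1m.png",cv2.resize(f[90:270,50:390],(782,414),interpolation=cv2.INTER_CUBIC))
E
```

```text
block [0.5736 0.007 ] [0.0916, 0.1504, 0.0913, 0.1517] [ 104.1   13.2  -75.1 -166.7]
plate [0.5621 0.0063] [0.0522, 0.1126, 0.0548, 0.1105] [  94.5    4.4  -87.7 -176.9]
fin [0.5607 0.0055] [0.0122, 0.0747, 0.0132, 0.0747] [  93.5    3.2  -86.5 -177.6]
```

View pics/w1m.png

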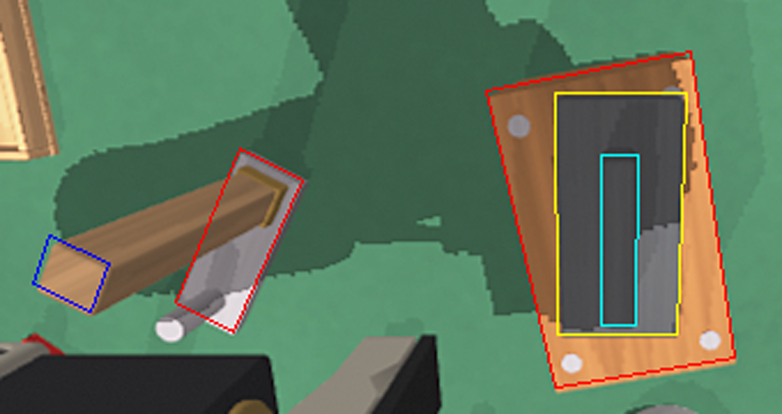

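The model overlays line up with the block, weight and poker. Next I descend on the fin and grip it.

Call:
play_rows --commands '[[[0,0,4,0,0,0,1],[0,0,8,0,0,0,1],[0,0,11,0,0,0,1],[0,0,13,0,0,0,1],[0,0,13.9,0,0,0,1],[0,0,13.9,0,0,0,1],[0,0,13.9,0,0,0,0],[0,0,13.9,0,0,0,0],[0,0,13.9,0,0,0,0],[0,0,13.9,0,0,0,0],[0,0,13.9,0,0,0,0],[0,0,13.9,0,0,0,0],[0,0,13.9,0,0,0,0],[0,0,13.9,0,0,0,0],[0,0,13.9,0,0,0,0],[0,0,13.9,0,0,0,0]]]'

```text
clock: 3.35
tool_pos: [0.5607, 0.0068, 0.1415]
orientation: [-180.0, -0.0, -176.5]
force: [-0.3, 0.2, 0.9]
opening: 0.0267
gripper_force: 0.0
```

```bash
python3 -c "
from h import *
go((.561,.0066,.23,-176.5),(.43,-.10,.23,-176.5),(.43,-.10,.008,-176.5))"
```

```text
t 3.35 pos [0.5607 0.0068 0.1415] rpy [-180.     -0.   -176.52] F [-0.3  0.2  0.9] open 0.0267 g 0.0 j6 -107.2
[-0.03, -0.02, -8.85, -0.0, -0.0, -0.02]
[13.7, -9.86, -8.85, -0.0, -0.0, -0.02]
[13.7, -9.86, 13.35, -0.0, -0.0, -0.02]
```

Call:
play_rows --commands '[[[0,0,0,0,0,0,0],[0,0,0,0,0,0,0],[0,0,0,0,0,0,0],[0,0,0,0,0,0,0],[0,0,-0.5,0,0,0,0],[0,0,-1.5,0,0,0,0],[0,0,-3,0,0,0,0],[0,0,-5,0,0,0,0],[0,0,-7,0,0,0,0],[0,0,-8,0,0,0,0],[1,-1,-8,0,0,0,0],[3,-3,-8,0,0,0,0],[5,-5,-8,0,0,0,0],[7,-7.5,-8,0,0,0,0],[9,-9.5,-8,0,0,0,0],[10.5,-11,-8,0,0,0,0],[11.5,-11,-8,0,0,0,0],[11.5,-11,-8,0,0,0,0]]]'

```text
clock: 4.85
tool_pos: [0.4495, -0.111, 0.221]
orientation: [180.0, -0.1, -176.7]
force: [0.5, 0.1, -7.5]
opening: 0.0139
gripper_force: 30.0
```

```bash
python3 -c "
from h import *
go((.45,-.11,.0265,-176.5))"
```

```text
t 4.85 pos [ 0.4495 -0.111   0.221 ] rpy [ 1.7996e+02 -1.1000e-01 -1.7666e+02] F [ 0.5  0.1 -7.5] open 0.0139 g 30.0 j6 -97.2
[-0.1, 0.08, 19.45, 0.04, -0.11, -0.16]
```

Call:
play_rows --commands '[[[0,0,2,0,0,0,0],[0,0,5,0,0,0,0],[0,0,8,0,0,0,0],[0,0,11,0,0,0,0],[0,0,14,0,0,0,0],[0,0,16.5,0,0,0,0],[0,0,18,0,0,0,0],[0,0,18.8,0,0,0,0],[0,0,19.1,0,0,0,0],[0,0,19.3,0,0,0,0],[0,0,19.4,0,0,0,0],[0,0,19.5,0,0,0,0],[0,0,19.5,0,0,0,0]]]'

```text
clock: 5.93
tool_pos: [0.4533, -0.1099, 0.0273]
orientation: [180.0, 0.1, -176.5]
force: [0.0, -0.6, -7.5]
opening: 0.0136
gripper_force: 30.0
```

Call:
play_rows --commands '[[[0,0,0.1,0,0,0,0],[0,0,0.2,0,0,0,0],[0,0,0.3,0,0,0,0],[0,0,0.3,0,0,0,0]]]'

```text
clock: 6.27
tool_pos: [0.4532, -0.11, 0.0254]
orientation: [-180.0, 0.1, -176.5]
force: [-7.9, 3.3, 16.9]
opening: 0.0139
gripper_force: 30.0
```

Call:
play_rows --commands '[[[0,0,-0.05,0,0,0,0.3],[0,0,-0.05,0,0,0,1],[0,0,-0.05,0,0,0,1],[0,0,-0.05,0,0,0,1],[0,0,-0.05,0,0,0,1],[0,0,-0.05,0,0,0,1],[0,0,-2,0,0,0,1],[0,0,-5,0,0,0,1],[0,0,-9,0,0,0,1],[0,0,-13,0,0,0,1],[0,0,-17,0,0,0,1],[0,0,-21,0,0,0,1],[0,0,-21,0,0,0,1]]]'

```text
clock: 7.35
tool_pos: [0.4565, -0.1105, 0.2418]
orientation: [-179.9, 0.7, -176.4]
force: [1.8, -0.7, 0.9]
opening: 0.0873
gripper_force: 0.0
```

```bash
python3 -c "
from h import *
go((.588,-.213,.235,-116.5),(.588,-.213,.13,-116.5))
s=cam('top');f=s['frame'][:,:,::-1].copy()
cv2.imwrite('pics/t2.png',cv2.resize(f[130:290,290:500],None,fx=3.7,fy=3.7,interpolation=cv2.INTER_CUBIC))"
```

```text
t 7.35 pos [ 0.4565 -0.1105  0.2418] rpy [-179.92    0.71 -176.45] F [ 1.8 -0.7  0.9] open 0.0873 g 0.0 j6 -97.2
[-12.48, -11.05, 0.85, -0.44, 0.6, -59.95]
[-12.35, -11.03, 11.34, -0.44, 0.6, -59.95]
```

Call:
play_rows --commands '[[[-3,-3,0,0,0,-8,1],[-6,-6,0,0,0,-16,1],[-9,-9,0,0,0,-24,1],[-11,-10.5,0,0,0,-32,1],[-12.5,-11.1,0,0,0,-40,1],[-12.5,-11.1,0,0,0,-48,1],[-12.5,-11.1,0,0,0,-56,1],[-12.5,-11.1,0,0,0,-60,1],[-12.5,-11.1,0,0,0,-60,1],[-12.5,-11.1,0,0,0,-60,1],[-12.5,-11.1,0,0,0,-60,1],[-12.5,-11.1,0,0,0,-60,1]]]'

```text
clock: 8.4
tool_pos: [0.5839, -0.2132, 0.2329]
orientation: [179.9, -0.0, -116.7]
force: [1.1, -0.2, -0.4]
opening: 0.0875
gripper_force: 0.0
```

```bash
python3 -c "
from h import *
go((.588,-.213,.235,-116.5),(.588,-.213,.13,-116.5))
s=cam('wrist');f=s['frame'][:,:,::-1].copy()
def draw(P,c): cv2.polylines(f,[proj(s,P).round().astype(int)],True,c,1)
draw(place(box(-.018,.098,-.02,.02,.012,.012)[:4],.588,-.213,-26.5),(0,0,255))
draw(place(box(-.012,.012,-.012,.012,.17,.17)[:4],.588,-.213,-26.5),(255,0,0))
draw(place(box(-.055,.055,-.0275,.0275,.02,.02)[:4],.453,-.11,3),(0,255,255))
draw(place(box(-.085,.085,-.065,.065,.025,.025)[:4],.4909,-.406,2.5),(255,0,255))
draw(place(box(-.075,.075,-.046,.046,.116,.116)[:4],.573,.0071,14),(0,0,255))
draw(place(box(-.043,.043,-.023,.023,.116,.116)[:4],.573,.0071,14),(0,0,255))
cv2.imwrite('pics/w2.png',cv2.resize(f,(800,500),interpolation=cv2.INTER_CUBIC))"
```

```text
t 8.4 pos [ 0.5839 -0.2132  0.2329] rpy [ 1.7995e+02 -2.0000e-02 -1.1666e+02] F [ 1.1 -0.2 -0.4] open 0.0875 g 0.0 j6 -24.6
[-0.2, -0.36, -0.21, 0.05, -0.02, -0.16]
[-0.2, -0.37, 10.29, 0.05, -0.02, -0.16]
```

View pics/w2.png

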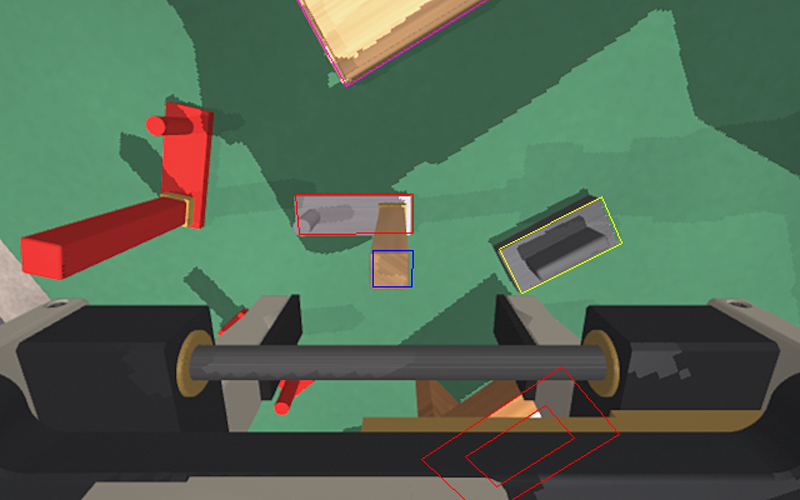

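The overlays fit the poker, the tray and the weight, which stands upright on the bench. Next I descend on the handle and grip it along the poker's x.

Call:
play_rows --commands '[[[-0.2,-0.35,0,0,0,0,1],[-0.2,-0.35,3,0,0,0,1],[-0.2,-0.35,6,0,0,0,1],[-0.2,-0.35,8.5,0,0,0,1],[-0.2,-0.35,10,0,0,0,1],[-0.2,-0.35,10.2,0,0,0,1],[-0.2,-0.35,10.2,0,0,0,0],[-0.2,-0.35,10.2,0,0,0,0],[-0.2,-0.35,10.2,0,0,0,0],[-0.2,-0.35,10.2,0,0,0,0],[-0.2,-0.35,10.2,0,0,0,0],[-0.2,-0.35,10.2,0,0,0,0],[-0.2,-0.35,10.2,0,0,0,0],[-0.2,-0.35,10.2,0,0,0,0],[-0.2,-0.35,10.2,0,0,0,0],[-0.2,-0.35,10.2,0,0,0,0],[-0.2,-0.35,10.2,0,0,0,0],[-0.2,-0.35,10.2,0,0,0,0],[-0.2,-0.35,10.2,0,0,0,0]]]'

```text
clock: 10.03
tool_pos: [0.5882, -0.2131, 0.1316]
orientation: [-180.0, 0.0, -116.5]
force: [0.7, -0.2, 0.2]
opening: 0.0238
gripper_force: 30.0
```

```bash
python3 -c "
from h import *
go((.6117,-.148,.137,14))"
```

```text
t 10.03 pos [ 0.5882 -0.2131  0.1316] rpy [-179.99    0.   -116.52] F [ 0.7 -0.2  0.2] open 0.0238 g 30.0 j6 -24.5
[-6.87, 0.8, -0.54, -0.0, -0.01, -130.52]
```

Call:
play_rows --commands '[[[0,0,-0.5,0,0,0,0],[0,0,-1.2,0,0,0,0],[0,0,-1.5,0,0,-6,0],[0,0,-1.5,0,0,-13,0],[0,0,-1.5,0,0,-20,0],[0,0,-1.5,0,0,-27,0],[0,0,-1.5,0,0,-34,0],[0,0,-1.5,0,0,-41,0],[0,0,-1.5,0,0,-48,0],[0,0,-1.5,0,0,-55,0],[0,0,-1.5,0,0,-62,0],[0,0,-1.5,0,0,-69,0],[0,0,-1.5,0,0,-76,0],[0,0,-1.5,0,0,-83,0],[0,0,-1.5,0,0,-90,0],[0,0,-1.5,0,0,-97,0],[0,0,-1.5,0,0,-104,0],[0,0,-1.5,0,0,-111,0],[0,0,-1.5,0,0,-118,0],[0,0,-1.5,0,0,-121,0]]]'

```text
clock: 11.7
tool_pos: [0.588, -0.213, 0.1469]
orientation: [-180.0, 0.0, 4.9]
force: [-0.3, 0.2, -3.4]
opening: 0.0241
gripper_force: 30.0
```

```bash
python3 -c "
from h import *
go((.613,-.153,.137,14),(.6117,-.148,.137,14))"
```

```text
t 11.7 pos [ 0.588  -0.213   0.1469] rpy [-1.7999e+02  2.0000e-02  4.8700e+00] F [-0.3  0.2 -3.4] open 0.0241 g 30.0 j6 96.9
[3.0, -5.76, 0.99, -0.01, 0.02, -9.13]
[2.92, -6.27, 0.99, -0.01, 0.02, -9.13]
```

Call:
play_rows --commands '[[[1,-2,0.3,0,0,-4,0],[2.2,-4,0.6,0,0,-9.1,0],[3,-5.6,0.9,0,0,-9.1,0],[3,-5.8,0.9,0,0,-9.1,0],[3,-5.8,0.9,0,0,-9.1,0],[3,-5.8,0.9,0,0,-9.1,0],[3,-5.8,0.9,0,0,-9.1,0]]]'

```text
clock: 12.28
tool_pos: [0.6133, -0.1534, 0.1379]
orientation: [180.0, -0.0, 13.5]
force: [-0.6, -0.2, -3.6]
opening: 0.0241
gripper_force: 30.0
```

```bash
python3 -c "
from h import *
go((.5925,-.0705,.137,14))
p=np.array(get_obs()['tool_pos']);yaw=get_obs()['orientation'][2]+90; zb=p[2]-.1316
for n in('side','top'):
  s=cam(n);f=s['frame'][:,:,::-1].copy()
  def draw(P,c): cv2.polylines(f,[proj(s,P+[0,0,zb] if c==(0,0,255) else P).round().astype(int)],True,c,1)
  draw(place(box(-.018,.098,-.02,.02,.012,.012)[:4],p[0],p[1],yaw),(0,0,255))
  draw(place(box(.072,.088,-.008,.008,.06,.06)[:4],p[0],p[1],yaw),(0,0,255))
  draw(place(box(-.075,.075,-.046,.046,.116,.116)[:4],.573,.007,14),(255,0,0))
  draw(place(box(-.043,.043,-.023,.023,.116,.116)[:4],.573,.007,14),(255,255,0))
  if n=='side': a=cv2.resize(f[120:260,260:430],None,fx=2.35,fy=2.9)
  else: b=cv2.resize(f[150:290,290:460],None,fx=2.35,fy=2.9)
cv2.imwrite('pics/ins.png',np.hstack([a,b]))"
```

```text
t 12.28 pos [ 0.6133 -0.1534  0.1379] rpy [180.    -0.    13.55] F [-0.6 -0.2 -3.6] open 0.0241 g 30.0 j6 99.9
[-0.08, -8.54, 0.08, 0.0, -0.0, -0.45]
```

View pics/ins.png

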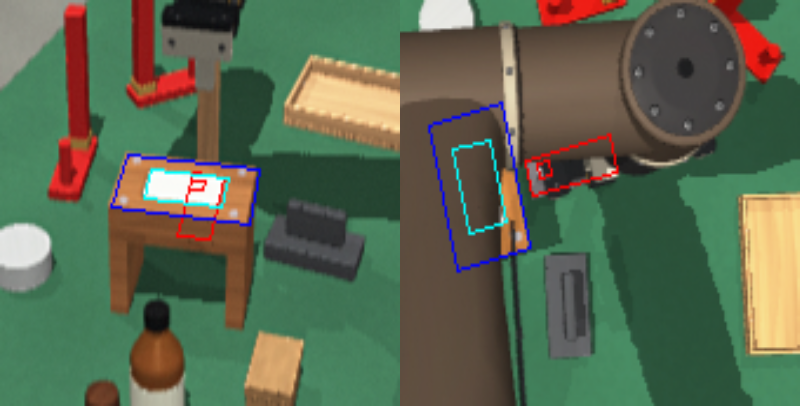

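The side and top crops match the models: the pad sits flush in the block, and the poker is lined up outside the tunnel mouth. Next I slide it in.

Call:
play_rows --commands '[[[0,-0.5,0,0,0,-0.4,0],[0,-1.5,0,0,0,-0.4,0],[0,-3,0,0,0,-0.4,0],[0,-4.5,0,0,0,-0.4,0],[0,-6,0,0,0,-0.4,0],[-0.1,-7.5,0,0,0,-0.4,0],[-0.1,-8.3,0,0,0,-0.4,0],[-0.1,-8.5,0,0,0,-0.4,0],[-0.1,-8.5,0,0,0,-0.4,0],[-0.1,-8.5,0,0,0,-0.4,0]]]'

```text
clock: 13.22
tool_pos: [0.5928, -0.0706, 0.1377]
orientation: [180.0, -0.0, 14.0]
force: [0.3, -0.9, -3.5]
opening: 0.0242
gripper_force: 30.0
```

```bash
python3 -c "
from h import *
go((.5925,-.0705,.137,14))
p=np.array(get_obs()['tool_pos']);yaw=get_obs()['orientation'][2]+90; zb=p[2]-.1316
s=cam('side');f=s['frame'][:,:,::-1].copy()
def draw(P,c): cv2.polylines(f,[proj(s,P+[0,0,zb] if c==(0,0,255) else P).round().astype(int)],True,c,1)
draw(place(box(-.018,.098,-.02,.02,.012,.012)[:4],p[0],p[1],yaw),(0,0,255))
draw(place(box(-.043,.043,-.023,.023,.116,.116)[:4],.573,.007,14),(255,255,0))
cv2.imwrite('pics/ins2.png',cv2.resize(f[150:270,280:420],None,fx=5,fy=5))"
```

```text
t 13.22 pos [ 0.5928 -0.0706  0.1377] rpy [ 1.7999e+02 -1.0000e-02  1.4000e+01] F [ 0.3 -0.9 -3.5] open 0.0242 g 30.0 j6 92.0
[-0.02, -0.02, 0.07, 0.01, -0.01, -0.0]
```

View pics/ins2.png

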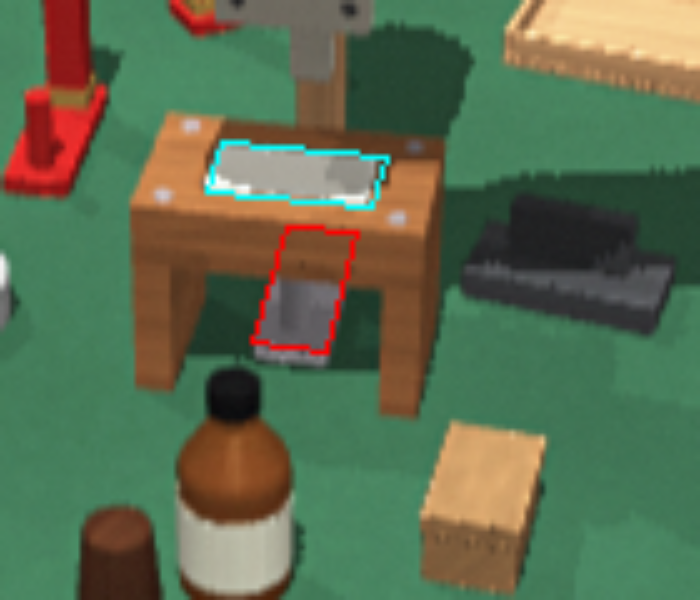

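The side crop shows the foot inside the tunnel on the model outline, centred under the block. Next I push up slowly.

Call:
play_rows --commands '[[[0,0,-0.5,0,0,0,0],[0,0,-1.1,0,0,0,0],[0,0,-1.7,0,0,0,0],[0,0,-2.2,0,0,0,0],[0,0,-2.5,0,0,0,0],[0,0,-2.8,0,0,0,0],[0,0,-3.1,0,0,0,0],[0,0,-3.4,0,0,0,0],[0,0,-3.6,0,0,0,0],[0,0,-3.6,0,0,0,0]]]'

```text
clock: 14.1
tool_pos: [0.5925, -0.0705, 0.1738]
orientation: [180.0, 0.0, 14.0]
force: [0.3, 0.1, -3.1]
opening: 0.0241
gripper_force: 30.0
```

The force did not rise as I expected. I'll check the pad's height numerically from the side camera.

```bash
cat >> h.py <<'E'
def padfit(n='side'):
    s=cam(n); hsv=cv2.cvtColor(s["frame"],cv2.COLOR_RGB2HSV)
    roi=np.zeros(hsv.shape[:2],np.uint8)
    cv2.fillConvexPoly(roi,cv2.convexHull(proj(s,place(box(-.05,.05,-.03,.03,.113,.15),.573,.007,14)).astype(np.float32)).astype(int),1)
    m=((hsv[...,1]<45)&(hsv[...,2]>90)).astype(np.uint8)*roi
    best=[]
    for h in np.arange(0,.026,.001):
        q=np.zeros_like(m); cv2.fillConvexPoly(q,cv2.convexHull(proj(s,place(box(-.042,.042,-.022,.022,.116,.1161+h),.573,.007,14)).astype(np.float32)).round().astype(int),1)
        best.append((round((m&q).sum()/(m|q).sum(),3),round(float(h),3)))
    ys,xs=np.nonzero(m); print("pad raise IoU",sorted(best)[::-1][:4],"bbox",xs.min(),xs.max(),ys.min(),ys.max(),m.sum())
    return s
E
python3 -c "
from h import *
o=get_obs();print(o['force'],o['moment'],o['tool_pos'],o['clock'])
padfit()"
```

```text
[ 0.2603583   0.120705   -3.07328761] [-0.2015058   0.06765499  0.05655529] [ 0.5924617  -0.07053469  0.17381874] 14.1
pad raise IoU [(np.float64(0.833), 0.012), (np.float64(0.829), 0.011), (np.float64(0.829), 0.01), (np.float64(0.818), 0.009)] bbox 318 355 174 189 406
```

The pad is up about 10 mm, so I continue past the catches.

Call:
play_rows --commands '[[[0,0,-0.2,0,0,0,0],[0,0,-0.4,0,0,0,0],[0,0,-0.6,0,0,0,0],[0,0,-0.8,0,0,0,0],[0,0,-0.8,0,0,0,0],[0,0,-0.8,0,0,0,0]]]'

```text
clock: 14.65
tool_pos: [0.5928, -0.0704, 0.1819]
orientation: [180.0, -0.0, 14.0]
force: [-0.7, -0.4, -3.8]
opening: 0.0237
gripper_force: 30.0
```

```bash
python3 -c "
from h import *
o=get_obs();print(o['force'],o['moment'],o['tool_pos'],o['clock'])
padfit()"
```

```text
[-0.68552018 -0.42475938 -3.80364187] [-0.28176181  0.08028156  0.01020591] [ 0.59275846 -0.07043949  0.18188694] 14.65
pad raise IoU [(np.float64(0.863), 0.018), (np.float64(0.856), 0.017), (np.float64(0.852), 0.021), (np.float64(0.851), 0.02)] bbox 318 355 173 189 504
```

Call:
play_rows --commands '[[[0,0,0.3,0,0,0,0],[0,0,0.6,0,0,0,0],[0,0,1,0,0,0,0],[0,0,1.4,0,0,0,0],[0,0,1.4,0,0,0,0],[0,0,1.4,0,0,0,0],[0,0,1.4,0,0,0,0]]]'

```text
clock: 15.28
tool_pos: [0.5927, -0.0705, 0.1675]
orientation: [180.0, 0.0, 14.0]
force: [0.1, -0.5, -2.7]
opening: 0.0239
gripper_force: 30.0
```

```bash
python3 -c "
from h import *
o=get_obs();print(o['force'],o['moment'],o['tool_pos'],o['clock'])
s=padfit()
f=s['frame'][:,:,::-1]
cv2.imwrite('pics/up.png',cv2.resize(f[150:270,280:420],None,fx=5,fy=5))"
```

```text
[ 0.08604291 -0.54172536 -2.65771474] [-0.21328858  0.06786767 -0.01855433] [ 0.59268647 -0.07048757  0.16753996] 15.2833
pad raise IoU [(np.float64(0.847), 0.015), (np.float64(0.843), 0.014), (np.float64(0.843), 0.013), (np.float64(0.827), 0.017)] bbox 318 355 174 189 457
```

View pics/up.png

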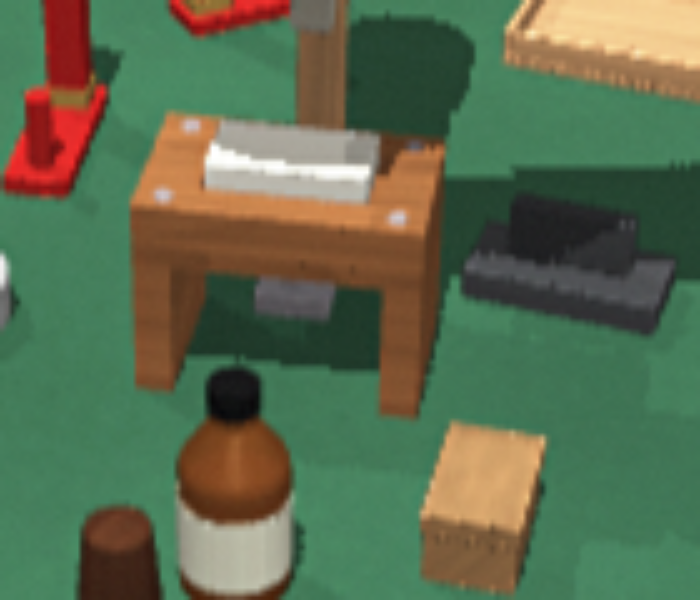

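The side crop shows the pad standing proud at (205-380,125-200) with the pin below it, so the catches hold. Next I lower the poker, withdraw it and stand it on the bench.

Call:
play_rows --commands '[[[0,0,0.8,0,0,0,0],[0,0,1.8,0,0,0,0],[0,0,2.6,0,0,0,0],[0,0,3,0,0,0,0],[0,0,3,0,0,0,0],[0,1,3,0,0,0,0],[0,3,3,0,0,0,0],[0,5,3,0,0,0,0],[0,7,3,0,0,0,0],[0,9,3,0,0,0,0],[0,11,3,0,0,0,0],[0,12,3,0,0,0,0],[0,12,3,0,0,0,0],[0,12,3.3,0,0,0,0],[0,12,3.5,0,0,0,0],[0,12,3.55,0,0,0,0],[0,12,3.55,0,0,0,0]]]'

```text
clock: 16.75
tool_pos: [0.6214, -0.1862, 0.1319]
orientation: [-180.0, 0.0, 14.0]
force: [0.3, -0.1, -3.6]
opening: 0.0242
gripper_force: 30.0
```

Call:
play_rows --commands '[[[0,0,0.08,0,0,0,0],[0,0,0.15,0,0,0,0],[0,0,0.15,0,0,0,0]]]'

```text
clock: 17.0
tool_pos: [0.6219, -0.1864, 0.1316]
orientation: [180.0, -0.1, 14.0]
force: [-1.2, 2.3, 4.4]
opening: 0.0239
gripper_force: 30.0
```

Call:
play_rows --commands '[[[0,0,0,0,0,0,0.5],[0,0,0,0,0,0,1],[0,0,0,0,0,0,1],[0,0,0,0,0,0,1],[0,0,0,0,0,0,1],[0,0,0,0,0,0,1],[0,0,-2,0,0,0,1],[0,0,-5,0,0,0,1],[0,0,-8,0,0,0,1],[0,0,-11,0,0,0,1],[0,-4,-11,0,0,0,1],[0,-8,-11,0,0,0,1],[0,-12,-11,0,0,0,1],[0,-16,-11,0,0,0,1],[0,-19,-11,0,0,0,1],[0,-20,-11,0,0,0,1],[0,-20,-11,0,0,0,1],[0,-20,-11,0,0,0,1]]]'

```text
clock: 18.5
tool_pos: [0.5733, 0.0076, 0.2408]
orientation: [180.0, -0.0, 14.1]
force: [0.6, 0.8, -0.2]
opening: 0.0875
gripper_force: 0.0
```

```bash
python3 -c "
from h import *
go((.573,.007,.15,14),(.573,.007,.1185,14))
padfit()"
```

```text
t 18.5 pos [0.5733 0.0076 0.2408] rpy [ 1.7999e+02 -2.0000e-02  1.4070e+01] F [ 0.6  0.8 -0.2] open 0.0875 g 0.0 j6 83.8
[-0.05, 0.05, 9.08, 0.01, -0.02, 0.07]
[-0.05, 0.05, 12.23, 0.01, -0.02, 0.07]
pad raise IoU [(np.float64(0.841), 0.015), (np.float64(0.838), 0.014), (np.float64(0.838), 0.013), (np.float64(0.823), 0.018)] bbox 318 355 174 189 456
```

Call:
play_rows --commands '[[[0,0,3,0,0,0,1],[0,0,6,0,0,0,1],[0,0,9,0,0,0,1],[0,0,11,0,0,0,1],[0,0,11.9,0,0,0,1],[0,0,12.2,0,0,0,1],[0,0,12.2,0,0,0,1],[0,0,12.2,0,0,0,0.2],[0,0,12.2,0,0,0,0.2],[0,0,12.2,0,0,0,0.2],[0,0,12.2,0,0,0,0.2],[0,0,12.2,0,0,0,0.2],[0,0,12.2,0,0,0,0.2],[0,0,12.2,0,0,0,0.2],[0,0,12.2,0,0,0,0.2],[0,0,12.2,0,0,0,0.2],[0,0,12.2,0,0,0,0.2]]]'

```text
clock: 19.97
tool_pos: [0.5733, 0.0072, 0.1187]
orientation: [180.0, -0.0, 14.0]
force: [-1.3, 0.5, 2.1]
opening: 0.0438
gripper_force: 30.0
```

Call:
play_rows --commands '[[[0,0,-0.3,0,0,0,0.2],[0,0,-0.7,0,0,0,0.2],[0,0,-1.2,0,0,0,0.2],[0,0,-1.8,0,0,0,0.2],[0,0,-2.5,0,0,0,0.2],[0,0,-4,0,0,0,0.2],[0,0,-6,0,0,0,0.2],[0,0,-8,0,0,0,0.2],[0,0,-10,0,0,0,0.2],[0,0,-11,0,0,0,0.2],[0,0,-11,0,0,0,0.2]]]'

```text
clock: 20.88
tool_pos: [0.5746, 0.0074, 0.2316]
orientation: [180.0, -0.3, 14.0]
force: [0.2, -0.4, -0.3]
opening: 0.0435
gripper_force: 30.0
```

```bash
python3 -c "
from h import *
go((.491,-.406,.229,2.5))"
```

```text
t 20.88 pos [0.5746 0.0074 0.2316] rpy [180.    -0.28  13.99] F [ 0.2 -0.4 -0.3] open 0.0435 g 30.0 j6 83.7
[-18.11, 38.09, 0.17, -0.02, -0.28, 11.49]
```

Call:
play_rows --commands '[[[-1,2,0,0,0,1,0.2],[-2.5,5,0,0,0,2,0.2],[-4,8,0,0,0,3,0.2],[-5.5,11,0,0,0,4,0.2],[-7,14,0,0,0,5,0.2],[-8.5,17,0,0,0,6,0.2],[-10,20,0,0,0,7,0.2],[-11.5,23,0,0,0,8,0.2],[-13,26,0,0,0,9,0.2],[-14.5,29,0,0,0,10,0.2],[-16,32,0,0,0,11.5,0.2],[-17.2,35,0,0,0,11.5,0.2],[-18,37.2,0,0,0,11.5,0.2],[-18,38,0,0,0,11.5,0.2],[-18,38,0,0,0,11.5,0.2],[-18,38,0,0,0,11.5,0.2],[-18,38,0,0,0,11.5,0.2]]]'

```text
clock: 22.3
tool_pos: [0.4903, -0.4042, 0.2278]
orientation: [-180.0, 0.0, 2.5]
force: [0.2, 0.3, 0.2]
opening: 0.0438
gripper_force: 30.0
```

```bash
python3 -c "
from h import *
go((.491,-.406,.019,2.5))
s=cam('side');cv2.imwrite('pics/pl.png',cv2.resize(s['frame'][110:250,250:470,::-1],None,fx=3.6,fy=3.6))"
```

```text
t 22.3 pos [ 0.4903 -0.4042  0.2278] rpy [-1.7995e+02  5.0000e-02  2.5000e+00] F [0.2 0.3 0.2] open 0.0438 g 30.0 j6 114.4
[0.08, 0.2, 20.88, -0.05, 0.05, -0.0]
```

View pics/pl.png

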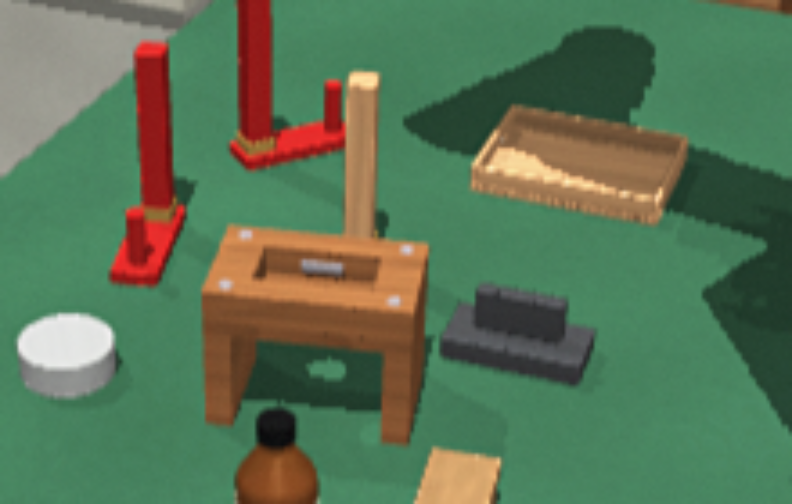

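The side view shows the recess empty and the poker and weight upright on the bench. The gripper reads 43.8 mm at 30 N, so the pad is held. Next I lower it into the tray.

Call:
play_rows --commands '[[[0,0.1,3,0,0,0,0.2],[0,0.1,6,0,0,0,0.2],[0,0.1,9,0,0,0,0.2],[0,0.1,12,0,0,0,0.2],[0,0.1,15,0,0,0,0.2],[0,0.1,17.5,0,0,0,0.2],[0,0.1,19.5,0,0,0,0.2],[0,0.1,20.3,0,0,0,0.2],[0,0.1,20.6,0,0,0,0.2],[0,0.1,20.8,0,0,0,0.2],[0,0.1,20.9,0,0,0,0.2],[0,0.1,20.9,0,0,0,0.2]]]'

```text
clock: 23.35
tool_pos: [0.4913, -0.4063, 0.0209]
orientation: [179.9, -0.1, 2.5]
force: [0.5, 0.6, -1.2]
opening: 0.0436
gripper_force: 30.0
```

Call:
play_rows --commands '[[[0,0,0.1,0,0,0,0.2],[0,0,0.2,0,0,0,0.2],[0,0,0.25,0,0,0,0.2],[0,0,0.25,0,0,0,0.2]]]'

```text
clock: 23.68
tool_pos: [0.4907, -0.4062, 0.0177]
orientation: [180.0, -0.0, 2.5]
force: [-1.4, 1.5, 3.8]
opening: 0.0436
gripper_force: 30.0
```

Contact with the tray floor. I release with a partial opening so the fingers stay inside the tray walls, then retreat.

Call:
play_rows --commands '[[[0,0,0,0,0,0,0.55],[0,0,0,0,0,0,0.65],[0,0,0,0,0,0,0.65],[0,0,0,0,0,0,0.65],[0,0,0,0,0,0,0.65],[0,0,-1,0,0,0,0.65],[0,0,-3,0,0,0,0.65],[0,0,-6,0,0,0,0.65],[0,0,-10,0,0,0,0.65],[0,0,-14,0,0,0,0.65],[0,0,-18,0,0,0,0.65],[0,0,-22,0,0,0,0.65],[0,0,-22,0,0,0,0.65],[0,0,-22,0,0,0,0.65],[0,0,-22,0,0,0,0.65]]]'

```text
clock: 24.93
tool_pos: [0.4902, -0.4058, 0.2377]
orientation: [180.0, -0.1, 2.5]
force: [0.4, 0.2, -1.3]
opening: 0.0566
gripper_force: 0.0
```

```bash
python3 -c "
from h import *
s=cam('wrist');w=s['frame'][:,:,::-1]
go()
def pts(n,h,lo):
    s=cam(n);hsv=cv2.cvtColor(s['frame'],cv2.COLOR_RGB2HSV)
    roi=np.zeros(hsv.shape[:2],np.uint8);cv2.fillConvexPoly(roi,proj(s,place(box(-.078,.078,-.058,.058,.01,.01)[:4],.491,-.406,2.5)).round().astype(int),1)
    m=((hsv[...,1]<45)&(hsv[...,2]>90)&(roi>0)).astype(np.uint8)
    c=max(cv2.findContours(m,0,2)[0],key=cv2.contourArea);r=cv2.minAreaRect(c);b=cv2.boxPoints(r)
    Q=np.array([ray(s,p,h) for p in b])[:,:2];print(n,Q.mean(0).round(4),np.linalg.norm(np.diff(Q,axis=0),axis=1).round(4),m.sum())
for n in('wrist','top','side'):
  try: pts(n,.029,0)
  except Exception as e: print(n,e)"
```

```text
t 24.98 pos [ 0.4899 -0.4057  0.2366] rpy [-1.7996e+02  4.0000e-02  2.4700e+00] F [-1.4 -0.  -0.5] open 0.0569 g 0.0 j6 114.6
wrist [ 0.4925 -0.4059] [0.0421 0.085  0.0451] 2494
top max() iterable argument is empty
side [ 0.4902 -0.389 ] [0.0834 0.09   0.0813] 319
```

```bash
python3 -c "
from plant import *
print(close_job())"
```

```text
the job is handed in; nothing more can be done
None
```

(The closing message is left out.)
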